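# Seat the hub, shut the clamshell jig and pin it

## Task

Press the synchro hub down until it is fully home in the nest of the open clamshell jig, then swing the hinged leaf all the way shut over it. Take the steel locating pin (the one with the round collar) from the oak rack and push it down through the aligned holes of leaf and base until its collar sits on the leaf. Finish while still holding: the gripper keeps pushing the pin firmly down (about 15 N) so that the halves stay pressed shut, and does not let go; leave the copper punch, the key stock bar and the shims alone.

Things in the scene. Friction and masses are not known exactly. Their poses are not given: they have to be found in the camera images.
- jig: Clamshell jig, dark steel base fixed to the bench, origin at the centre of its underside, z up. 110 (x) x 42 mm high; y from -88 to +75, then hinge knuckles to +97 (54 mm high). Leaf hinged at the +y end, closing towards -y. Hub nest centred at (0, +10) mm; pin hole 14 mm wide, 30 mm deep from the top at (0, -50) mm.
- leaf (a joint): Angle of the hinged steel leaf, rad: 0 = shut flat on the base, 1.95 = leaning back on its stop; starts open at 1.65 to 1.9. The hinge is stiff (friction 0.55 N m against 0.45 N m of the leaf's weight): the leaf stays where it is left and must be pushed all the way shut.
- leaf_hinge (a point): Hinge axis, at its middle, 48 mm above the bench. Axes turn with the leaf: x along the hinge axis, -y along the leaf to its free edge, +z out of its outer face (up when shut).
- leaf_hole (a point): Mouth of the leaf's pin hole, centre, on the outer face (6 mm out from the hinge plane); 54 mm above the bench when shut. Axes as leaf_hinge.
- leaf_edge (a point): Middle of the leaf's free edge, on the outer face, 150 mm from the hinge axis. The leaf is 110 mm wide, 12 mm thick, with a 48 mm window (centre 65 mm from the axis), a 14 mm pin hole (125 mm from the axis, midway across) and 4 mm high ribs along both sides from 27 to 97 mm from the axis; beside the pin hole its outer face is plain and flat.
- hub (a joint): How far the hub has been pressed down, m: 0 = standing 9 mm proud of the base's top face, 0.010 = fully home, 1 mm below that face; starts at 0 to 0.003. Pushing it down takes about 10 N; it stays where it is left.
- hub_top (a point): Centre of the hub's flat top face. Steel toothed synchro hub, 72 mm wide, 24 mm high with a 26 mm open bore in the middle (press on the ring around it, 13 to 36 mm from the centre). It stands 51 mm above the bench at joint value 0 and 41 mm when home. z up, x and y as the jig.
- rack: Oak block, 160 (x) x 60 (y) x 45 mm high, fixed to the bench, with two 14 mm holes at x = -45 and +45 mm; origin at the centre of its underside. The locating pin stands in one and the copper punch in the other; which is which varies. A fixed bench vise, 150 mm high, stands farther out, at least 0.45 m to the robot's right.
- pin: Steel locating pin, upright in the rack, 73 mm long, about 120 g. Origin at its lower tip, z up: shank 12 mm wide, 0 to 38 mm (the lowest 6 mm tapered), collar 28 mm wide, 38 to 43 mm, knurled round grip 20 mm wide, 43 to 73 mm. In the rack the tip is 7 mm above the bench; with the collar on the shut leaf, 16 mm.
- pin_shoulder (a point): On the pin's axis at the underside of the collar, 38 mm above the tip.
- punch: Copper punch, a slim plain round rod without collar, 15 mm wide, 110 mm long, upright in the other hole of the rack; origin at its lower tip. A bystander.
- key_bar: Steel key stock bar 12 x 150 (y) x 12 mm lying on the bench, a bystander; origin at the centre of its underside.
- shims: Stack of brass ring shims 42 mm wide, 9 mm high, lying on the bench, a bystander; origin at the centre of its underside.
Things that resemble listed ones, but are neither listed nor needed, are in the scene too. What is meant by the pin is not red, and is the smaller of those in its own colour.

How it is judged:
By the outcome, as a careful person would: the job done as asked, in the order asked, and still so for the second after the job is handed in, while the arm keeps its last pose, push and grip.
It also fails if it takes over 70 s, if anything falls off the work surface, if the arm or the gripper's body presses on something with over 40 N, if the wrist force passes 120 N, or if a joint passes its speed limit or range.

## Robot

A 6-joint arm with a two-finger parallel gripper is mounted at the origin on the work surface. World frame = base frame: x ahead of the robot, y to its left, z up, the work surface at z = 0. Lengths are in m, angles in rad, forces in N, time in s.
With the tool pointing down it reaches from about 0.375 to 0.975 m from the base axis. Payload 3.8 kg.
Tool frame: the origin (TCP) lies midway between the tips of the shut fingers; the grasp point (between the pads) lies 19 mm behind it (bot.grip_point_offset is the z of the grasp point in the tool frame, in m); z points along the fingers, y is the line along which they close (so a half turn about z gives the same grasp; the last joint's range is limited). The gripper opens to 85 mm and grips with 20 to 120 N. Pads are 22 mm wide; open, the fingers measure 114 mm over their backs; the gripper's body (76 mm by 85 mm) begins 54 mm behind the grasp point. The pads swing forward as they close: fully open they stand 13 mm farther back than shut.
Start: joints at [1.297, 0.264, 1.604, -0, 1.274, -0.037], TCP at [0.158, 0.656, 0.231] pointing down, gripper open.
Joint ranges: [-2.63, 2.63], [-0.94, 2.18], [0.31, 2.57], [-1.31, 4.45], [0, 2.66], [-2.55, 2.55]. Speed limits (rad/s): [2.57, 2.57, 3.14, 3.14, 3.14, 3.14].

## Interface

Orientations are given as a rotation vector (axis times angle).
In Python, from workcell import sensors, optics, order, bot gives the robot as it stands.
- The arm moves only by the tool play_rows, never from a script. Its argument "commands" is a list of rows, each a list of 6 numbers: the shift along the tool's x, y, z in cm, then the turn, a rotation vector about the tool's x, y, z in rad. In form: [[dx, dy, dz, wx, wy, wz], ...]. A call has 1 to 5 rows; each row shifts and turns the commanded pose from where the row before left it, along the tool's axes as they then stand; what a row does not reach is not made up. A row lasts 1/12 s, in which the tool goes at most 41.7 mm and 7.16 degrees, less where a joint would pass 70% of its speed; a pose out of reach is approached as far as the arm can. A call with a gripper value outside its range is refused whole. "grip" is the closure, from 0 (fully open) to 1 (shut), set as the call begins (left out, the last holds). The fingers move at their own pace and stop on an object; "force" is the grip in N (left out, the last holds). Time passes only in rows, so rows that do not move let the fingers close. It gives the time, the measured TCP pose, the force, the opening and the grip force at its end, in the units of the state.
- sensors.read_state(): the state, without advancing time (a new reading comes with each control period).
- optics.read_camera(name): name is "scene" or "top" or "wrist"; returns the picture (420x560x3 uint8, red, green, blue); there is no depth.
- optics.camera_info(name): a dict with "mtx" (3x3 intrinsics, pixels), "R" (3x3) and "t" (3): a world point X has camera coordinates R X + t. Camera axes: x right, y down, z forward; pixel columns grow to the right and rows downward; lengths in m; the calibration is good to about 2 mm. A picture is of the moment at which its call begins: read the wrist's pose just before it. camera_info takes no time and is no camera call; for the wrist camera it gives the pose at the moment of the call.
- order.finish_job(): hands the job in; it is judged then, once.
The state is a dict: "time": time; "q": joint angles; "joint_vel": joint speeds; "joint_torque": joint torques, N m; "tool_pos": TCP position; "tcp_rot": TCP orientation; "wrist_force": force on the tool from outside, world axes, zero at the start; "torque": the same for the moment, N m; "width": opening from 0.0 (shut) to 1.0 (fully open); "grip_force": force on a finger pad.
Only numpy, scipy, OpenCV 4.12 (cv2) and the standard library are available. Lean on these libraries where they do the work, as an engineer would, in place of code of your own. Each camera call takes 0.05 s, during which the arm holds its last target. There are 200 camera calls.

## Working session

There is one attempt and no reset: what is moved stays moved. The work goes in short steps, Python scripts to look and compute and a tool call to move; the robot and the scene stay as the last step left them, time stands still between calls to the robot, and variables do not carry over. Pictures are saved under pics/ and viewed, at most 11 in all, crops included, and the job is handed in when it is done.

Besides the shell and the picture viewer there is one more tool, called after "Call:" as name([rows], argument=value, ...), one row to a line, values as JSON. play_rows: Moves the arm, as the interface text tells. Its arguments: {"type":"object","properties":{"commands":{"type":"array","items":{"type":"array","items":{"type":"number"}}},"grip":{"type":"number"},"force":{"type":"number"}},"required":["commands"]}

```bash
ls; mkdir -p pics
python3 - <<'E'
from workcell import sensors, optics, order, bot
import cv2, numpy as np
s=sensors.read_state(); print(s); print(bot.grip_point_offset)
for n in ["scene","top"]:
    im=optics.read_camera(n); cv2.imwrite(f"pics/{n}0.png",im[:,:,::-1])
    c=optics.camera_info(n); print(n,c)
a=cv2.imread("pics/scene0.png"); b=cv2.imread("pics/top0.png")
cv2.imwrite("pics/a_top.png",cv2.resize(b,(800,600),interpolation=cv2.INTER_CUBIC))
cv2.imwrite("pics/a_scene.png",cv2.resize(a,(800,600),interpolation=cv2.INTER_CUBIC))
E
```

```text
pics
{'time': 0.0, 'q': array([ 1.29711026e+00,  2.64743934e-01,  1.60539035e+00,  4.00409096e-05,
        1.27372063e+00, -3.69003569e-02]), 'joint_vel': array([-0.0003826 , -0.0008196 ,  0.00042205, -0.00138556,  0.00094723,
        0.00069204]), 'joint_torque': array([ 1.59722447e-03, -5.15083909e+01, -3.67325377e+01,  2.47927699e-05,
        1.25134288e-02, -1.13313231e-06]), 'tool_pos': array([0.15812835, 0.65544956, 0.22995943]), 'tcp_rot': array([-0.37104614, -3.11921159,  0.00350106]), 'wrist_force': array([-0.27996351,  0.45960678,  0.856236  ]), 'torque': array([ 0.06006715, -0.02697555, -0.01558608]), 'grip_force': 0.0, 'width': 1.0038392280578}
-0.0187
scene {'mtx': array([[390.0966079 ,   0.        , 279.28768629],
       [  0.        , 390.0966079 , 206.97992913],
       [  0.        ,   0.        ,   1.        ]]), 'R': array([[ 0.62323243,  0.78176644, -0.02055658],
       [ 0.49774371, -0.41680672, -0.76060723],
       [-0.60318532,  0.46380319, -0.64888679]]), 't': array([-0.37953932, -0.25730711,  1.13195879])}
top {'mtx': array([[425.88311435,   0.        , 292.9443639 ],
       [  0.        , 425.88311435, 211.39843787],
       [  0.        ,   0.        ,   1.        ]]), 'R': array([[-0.00175506, -0.99971408, -0.02384692],
       [-0.98261019,  0.00615177, -0.1855785 ],
       [ 0.18567214,  0.02310653, -0.98234004]]), 't': array([0.00210965, 0.59903083, 0.96395949])}
```

View pics/a_top.png

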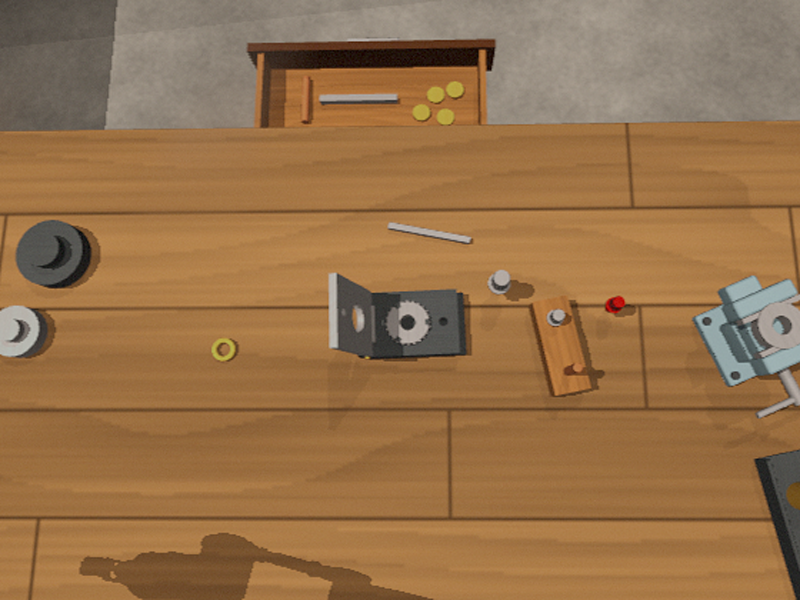

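View pics/a_scene.png

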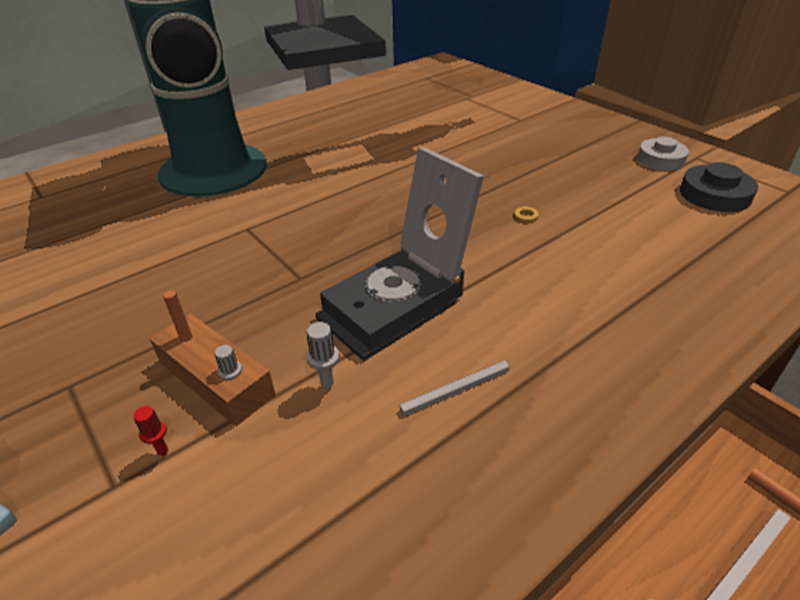

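Top view (800x600): jig with hub at (408,322), base right edge about x=465, leaf open to the left; the steel collared pin is in the rack at (556,317), punch at (575,370). A larger loose steel pin stands at (500,282) and a red one at (615,303). I'll enlarge for measurement.

Run:
```python
import cv2
b=cv2.imread("pics/top0.png")[185:285,225:425]; cv2.imwrite("pics/b_top.png",cv2.resize(b,None,fx=4,fy=4,interpolation=cv2.INTER_CUBIC))
a=cv2.imread("pics/scene0.png")[95:295,95:350]; cv2.imwrite("pics/b_scene.png",cv2.resize(a,None,fx=3,fy=3,interpolation=cv2.INTER_CUBIC))
```

```text
(no output)
```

View pics/b_top.png

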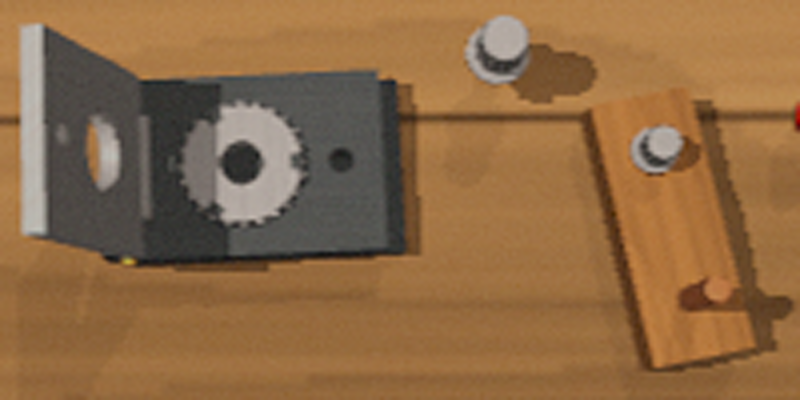

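View pics/b_scene.png

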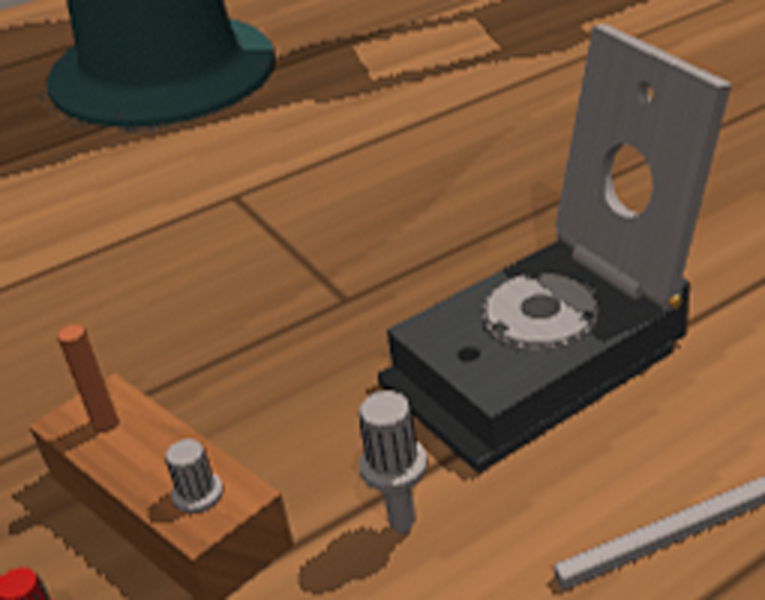

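```bash
cat > h.py <<'E'
import numpy as np
from workcell import sensors, optics, order, bot
from scipy.spatial.transform import Rotation as Ro
def ray(c,uv):
    d=c["R"].T@np.linalg.solve(c["mtx"],[uv[0],uv[1],1]); return -c["R"].T@c["t"],d
def onz(c,uv,z):
    o,d=ray(c,uv); return o+d*(z-o[2])/d[2]
def proj(c,X):
    p=c["mtx"]@(c["R"]@np.asarray(X)+c["t"]); return p[:2]/p[2]
def tri(cs,uvs):
    A=0;b=0
    for c,uv in zip(cs,uvs):
        o,d=ray(c,uv); d/=np.linalg.norm(d); P=np.eye(3)-np.outer(d,d); A=A+P; b=b+P@o
    return np.linalg.solve(A,b)
def tool(state,X):  # world point in tool frame, cm
    return Ro.from_rotvec(state["tcp_rot"]).inv().apply(np.asarray(X)-state["tool_pos"])*100
E
python3 - <<'E'
from h import *
np.set_printoptions(precision=4,suppress=True)
T=optics.camera_info("top");S=optics.camera_info("scene")
t=lambda x,y:((x+.5)/4-.5+225,(y+.5)/4-.5+185)
s=lambda x,y:((x+.5)/3-.5+95,(y+.5)/3-.5+95)
for n,z,a,b in [("hole",.042,t(341,159),s(469,354)),("bore",.049,t(241,162),s(541,306)),("pintop",.080,t(665,141),s(186,450)),
 ("punch",.117,t(719,289),s(73,333)),("bigpin",.09,t(506,37),s(386,403)),("cornerR+x",.042,t(378,72),s(490,418)),("cornerR-x",.042,t(387,250),s(388,333)),
 ("rack1",.045,t(585,110),s(281,494)),("rack2",.045,t(686,90),s(194,556)),("rack3",.045,t(756,348),s(32,432)),("rack4",.045,t(651,368),s(115,375))
 ,("leafcorner -x in",.19,t(44,236),s(595,33)),("leafcorner +x in",.19,t(42,26),s(721,88)),("leafhole in",.17,t(63,134),s(645,91))]:
    print(n,onz(T,a,z),onz(S,b,z),"tri",tri([T,S],[a,b]))
E
```

```text
hole [ 0.5696 -0.0408  0.042 ] [ 0.5713 -0.0377  0.042 ] tri [ 0.5705 -0.0392  0.0419]
bore [0.567  0.0193 0.049 ] [0.5695 0.022  0.049 ] tri [0.5681 0.0209 0.0483]
pintop [ 0.5731 -0.2277  0.08  ] [ 0.5743 -0.2235  0.08  ] tri [ 0.5737 -0.2256  0.0805]
punch [ 0.4846 -0.2458  0.117 ] [ 0.4886 -0.2421  0.117 ] tri [ 0.4854 -0.2438  0.1156]
bigpin [ 0.6332 -0.1364  0.09  ] [ 0.622  -0.1255  0.09  ] tri [ 0.6317 -0.133   0.1012]
cornerR+x [ 0.623  -0.0637  0.042 ] [ 0.6266 -0.0617  0.042 ] tri [ 0.6243 -0.0623  0.0402]
cornerR-x [ 0.5145 -0.0677  0.042 ] [ 0.5206 -0.0662  0.042 ] tri [ 0.5158 -0.066   0.0384]
rack1 [ 0.5982 -0.1879  0.045 ] [ 0.6034 -0.1886  0.045 ] tri [ 0.5992 -0.1879  0.0408]
rack2 [ 0.6101 -0.249   0.045 ] [ 0.613  -0.2455  0.045 ] tri [ 0.611  -0.2472  0.0439]
rack3 [ 0.4558 -0.2826  0.045 ] [ 0.465  -0.2792  0.045 ] tri [ 0.4568 -0.2812  0.0395]
rack4 [ 0.4443 -0.2209  0.045 ] [ 0.4484 -0.2209  0.045 ] tri [ 0.4446 -0.2208  0.0422]
leafcorner -x in [0.5071 0.1144 0.19  ] [0.5114 0.1167 0.19  ] tri [0.5086 0.1164 0.1885]
leafcorner +x in [0.6178 0.118  0.19  ] [0.6159 0.1266 0.19  ] tri [0.6189 0.1197 0.1929]
leafhole in [0.5637 0.1087 0.17  ] [0.5623 0.115  0.17  ] tri [0.5646 0.1101 0.1721]
```

Cross-checked: hole–bore spacing is 60 mm and heights match (0.042 / 0.0805), jig yaw ≈ +2.2°, leaf angle ≈ 1.8. First: align the tool yaw with the jig and rise.

Call:
play_rows([
  [0, 0, -2, 0, 0, -0.091],
  [0, 0, -2, 0, 0, -0.091],
  [0, 0, -2, 0, 0, -0.091],
], grip=0.62)

```text
time: 0.35
tool_pos: [0.1581, 0.6554, 0.2904]
tcp_rot: [0.064, -3.14, 0.004]
wrist_force: [0.4, 0.8, -0.4]
width: 0.606
grip_force: 0.0
```

```bash
cat >> h.py <<'E'
np.set_printoptions(precision=4,suppress=True)
yaw=np.radians(2.2); xh=np.array([np.cos(yaw),np.sin(yaw),0]); yh=np.array([-np.sin(yaw),np.cos(yaw),0])
hub=np.array([.5685,.0206,0])
def J(x,y,z): return hub+xh*x/1000+yh*(y-10)/1000+[0,0,z/1000]   # jig frame mm -> world
def inJ(p): d=np.asarray(p)-hub; return np.array([d@xh*1000,d@yh*1000+10,p[2]*1000])
E
python3 -c "
from h import *
s=sensors.read_state();print(s['tool_pos'],s['width'],s['wrist_force']);print(tool(s,J(0,10,150)),Ro.from_rotvec(s['tcp_rot']).as_matrix(), inJ(s['tool_pos']))"
```

```text
[0.1581 0.6554 0.2904] 0.6062864511098687 [ 0.4089  0.8393 -0.4318]
[-38.433  -65.056   14.1888] [[-0.9992 -0.0407 -0.0008]
 [-0.0407  0.9992 -0.0029]
 [ 0.0009 -0.0028 -1.    ]] [-385.6928  660.0764  290.3982]
```

Call:
play_rows([
  [-2, -3.4, 0, 0, 0, 0],
  [-2, -3.4, 0, 0, 0, 0],
  [-2, -3.4, 0, 0, 0, 0],
  [-2, -3.4, 0, 0, 0, 0],
  [-2, -3.4, 0, 0, 0, 0],
])

```text
time: 0.77
tool_pos: [0.2648, 0.4881, 0.2906]
tcp_rot: [0.058, -3.141, 0.001]
wrist_force: [1.2, 0.3, -0.0]
width: 0.38
grip_force: 0.0
```

Call:
play_rows([
  [-2, -3.4, 0, 0, 0, 0],
  [-2, -3.4, 0, 0, 0, 0],
  [-2, -3.4, 0, 0, 0, 0],
  [-2, -3.4, 0, 0, 0, 0],
  [-2, -3.4, 0, 0, 0, 0],
])

```text
time: 1.18
tool_pos: [0.3708, 0.3217, 0.2909]
tcp_rot: [0.057, -3.141, 0.0]
wrist_force: [1.4, 1.4, 0.3]
width: 0.383
grip_force: 0.0
```

Call:
play_rows([
  [-2, -3.4, 0, 0, 0, 0],
  [-2, -3.4, 0, 0, 0, 0],
  [-2, -3.4, 0, 0, 0, 0],
  [-2, -3.4, 0, 0, 0, 0],
  [-2, -3.4, 0, 0, 0, 0],
])

```text
time: 1.6
tool_pos: [0.4769, 0.1555, 0.291]
tcp_rot: [0.057, -3.141, -0.0]
wrist_force: [1.4, 1.1, -0.9]
width: 0.381
grip_force: 0.0
```

Call:
play_rows([
  [-2, -3.4, 0, 0, 0, 0],
  [-2, -3.4, 0, 0, 0, 0],
  [-2, -3.4, 0, 0, 0, 0],
  [-2, -3.4, 0, 0, 0, 0],
  [0, 0, 0, 0, 0, 0],
])

```text
time: 2.02
tool_pos: [0.5641, 0.0185, 0.2904]
tcp_rot: [-0.049, 3.141, -0.005]
wrist_force: [-0.9, 1.4, 0.3]
width: 0.379
grip_force: 0.0
```

```bash
python3 -c "
from h import *
import cv2
s=sensors.read_state();print(s['tool_pos'],s['width'],s['wrist_force']);print(tool(s,J(0,10,100)), inJ(s['tool_pos']),s['tcp_rot'])
c=optics.camera_info('wrist'); im=optics.read_camera('wrist'); print(c['R'],c['t'])
for p in [J(0,10,49),J(0,-50,42)]: print(proj(c,p))
cv2.imwrite('pics/w1.png',im[:,:,::-1])"
```

```text
[0.5641 0.0185 0.2904] 0.3793374069148904 [-0.8765  1.4061  0.2792]
[-0.4396  0.2579 19.0417] [ -4.5138   8.0893 290.4218] [-0.0487  3.1406 -0.0052]
[[-0.0305  0.9995 -0.0032]
 [ 0.9613  0.0302  0.2738]
 [ 0.2738  0.0053 -0.9618]] [ 0.0005 -0.5943  0.2811]
[279.945  182.5314]
[233.8201 181.839 ]
```

View pics/w1.png

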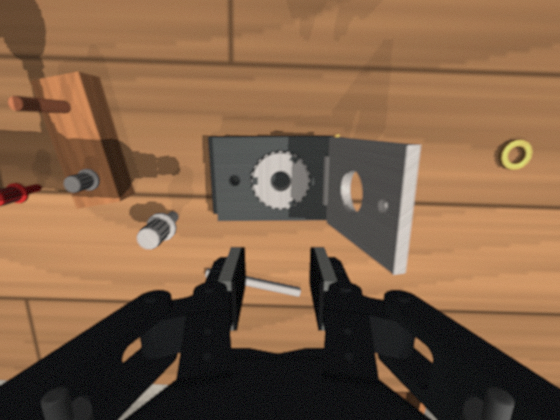

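The wrist view shows the bore at (281,181) and the pin hole at (235,181), within 1 px of prediction. Moving over the hub and down.

Call:
play_rows([
  [-0.44, 0.25, 3.8, 0, 0, 0],
  [0, 0, 3.8, 0, 0, 0],
  [0, 0, 3.8, 0, 0, 0],
  [0, 0, 3.8, 0, 0, 0],
  [0, 0, 3.8, 0, 0, 0],
])

```text
time: 2.48
tool_pos: [0.5648, 0.0282, 0.0997]
tcp_rot: [0.058, -3.141, -0.001]
wrist_force: [-0.4, -0.0, -0.4]
width: 0.38
grip_force: 0.0
```

Call:
play_rows([
  [0, 0, 2.5, 0, 0, 0],
  [0, 0, 1, 0, 0, 0],
  [0, 0, 0, 0, 0, 0],
])

```text
time: 2.73
tool_pos: [0.5623, 0.0279, 0.0629]
tcp_rot: [0.058, -3.134, -0.001]
wrist_force: [0.2, -0.9, -0.3]
width: 0.379
grip_force: 0.0
```

Call:
play_rows([
  [0, 0, 0.2, 0, 0, 0],
  [0, 0, 0.2, 0, 0, 0],
  [0, 0, 0.2, 0, 0, 0],
  [0, 0, 0, 0, 0, 0],
])

```text
time: 3.07
tool_pos: [0.5671, 0.0271, 0.062]
tcp_rot: [-0.057, 3.138, -0.0]
wrist_force: [0.6, 0.8, -1.0]
width: 0.377
grip_force: 0.0
```

Call:
play_rows([
  [0, 0, 0, 0, 0, 0],
  [0, 0, 0, 0, 0, 0],
  [0, 0, 0, 0, 0, 0],
])

```text
time: 3.32
tool_pos: [0.5662, 0.0269, 0.0609]
tcp_rot: [-0.057, 3.14, -0.0]
wrist_force: [-0.1, -0.1, -0.0]
width: 0.379
grip_force: 0.0
```

```bash
python3 -c "
from h import *
s=sensors.read_state();print(s['tool_pos'],s['joint_vel'],s['wrist_force']);print(tool(s,J(0,10,50)), inJ(s['tool_pos']),s['tcp_rot'])"
```

```text
[0.5662 0.0269 0.0609] [-0.0009  0.0054  0.0022 -0.0003 -0.0014  0.    ] [-0.0729 -0.0999 -0.0036]
[-0.2068 -0.6398  1.0904] [-2.0638 16.4033 60.9018] [-0.0566  3.1401 -0.    ]
```

Call:
play_rows([
  [-0.1, -0.3, 0.2, 0, 0, 0],
  [-0.1, -0.34, 0.2, 0, 0, 0],
  [0, 0, 0.1, 0, 0, 0],
  [0, 0, 0.1, 0, 0, 0],
  [0, 0, 0, 0, 0, 0],
])

```text
time: 3.73
tool_pos: [0.5677, 0.0205, 0.0538]
tcp_rot: [0.056, -3.14, -0.0]
wrist_force: [-0.4, -0.2, 0.3]
width: 0.382
grip_force: 0.0
```

Call:
play_rows([
  [0, 0, 0.15, 0, 0, 0],
  [0, 0, 0.15, 0, 0, 0],
  [0, 0, 0.15, 0, 0, 0],
  [0, 0, 0.15, 0, 0, 0],
  [0, 0, 0, 0, 0, 0],
])

```text
time: 4.15
tool_pos: [0.568, 0.0207, 0.0481]
tcp_rot: [0.057, -3.141, -0.0]
wrist_force: [0.1, 1.0, 0.3]
width: 0.382
grip_force: 0.0
```

Call:
play_rows([
  [0, 0, 0.15, 0, 0, 0],
  [0, 0, 0.15, 0, 0, 0],
  [0, 0, 0.15, 0, 0, 0],
  [0, 0, 0.15, 0, 0, 0],
  [0, 0, 0, 0, 0, 0],
])

```text
time: 4.57
tool_pos: [0.5682, 0.0207, 0.0435]
tcp_rot: [-0.057, 3.141, 0.0]
wrist_force: [-2.6, -0.7, 8.3]
width: 0.379
grip_force: 4.0
```

Call:
play_rows([
  [0, 0, 0.15, 0, 0, 0],
  [0, 0, 0.15, 0, 0, 0],
  [0, 0, 0.1, 0, 0, 0],
  [0, 0, 0.1, 0, 0, 0],
  [0, 0, 0, 0, 0, 0],
])

```text
time: 4.98
tool_pos: [0.5682, 0.0207, 0.0403]
tcp_rot: [0.057, -3.141, -0.0]
wrist_force: [-8.7, -0.1, 19.4]
width: 0.381
grip_force: 9.8
```

Call:
play_rows([
  [0, 0, 0.1, 0, 0, 0],
  [0, 0, 0.1, 0, 0, 0],
  [0, 0, 0, 0, 0, 0],
])

```text
time: 5.23
tool_pos: [0.5683, 0.0207, 0.0402]
tcp_rot: [0.057, -3.14, 0.0]
wrist_force: [-13.0, 0.4, 32.3]
width: 0.381
grip_force: 16.0
```

Call:
play_rows([
  [0, 0, 0.1, 0, 0, 0],
  [0, 0, 0.1, 0, 0, 0],
  [0, 0, 0, 0, 0, 0],
])

```text
time: 5.48
tool_pos: [0.5683, 0.0207, 0.0401]
tcp_rot: [0.057, -3.14, 0.0]
wrist_force: [-18.9, 0.4, 44.1]
width: 0.38
grip_force: 22.2
```

Call:
play_rows([
  [0, 0, -1, 0, 0, 0],
  [0, 0, -3, 0, 0, 0],
  [0, 0, -4, 0, 0, 0],
  [0, 0, -4, 0, 0, 0],
  [0, 0, -4, 0, 0, 0],
], grip=1)

```text
time: 5.9
tool_pos: [0.5673, 0.0207, 0.1946]
tcp_rot: [0.057, -3.14, 0.0]
wrist_force: [1.1, 0.3, 0.6]
width: -0.004
grip_force: 0.0
```

Call:
play_rows([
  [0, 0, -4, 0, 0, 0],
  [0, 0, -4, 0, 0, 0],
  [0, 0, -1, 0, 0, 0],
  [0, 0, 0, 0, 0, 0],
  [0, 0, 0, 0, 0, 0],
])

```text
time: 6.32
tool_pos: [0.5682, 0.0207, 0.2836]
tcp_rot: [-0.057, 3.14, -0.0]
wrist_force: [0.3, -0.4, -0.4]
width: -0.003
grip_force: 0.0
```

```bash
python3 -c "
from h import *
import cv2
s=sensors.read_state();print(s['tool_pos'],s['joint_vel'],s['wrist_force'],inJ(s['tool_pos']))
c=optics.camera_info('wrist'); im=optics.read_camera('wrist'); 
print(proj(c,J(0,10,41)))
for th in (1.6,1.7,1.8,1.9):
  for x in (-55,55):
    print(th,x,[proj(c,J(x,75-150*np.cos(th)+o*np.sin(th),48+150*np.sin(th)+o*np.cos(th))).round() for o in (6,-6)])
a=im[100:310,200:500]
a=cv2.resize(im[60:300,200:520],None,fx=2.5,fy=2.5,interpolation=cv2.INTER_CUBIC)
cv2.imwrite('pics/w2.png',a[:,:,::-1])"
```

```text
[0.5682 0.0207 0.2836] [ 0.0003  0.0309  0.0568  0.0026 -0.0014 -0.0006] [ 0.2609 -0.3755 -0.4127] [ -0.2959  10.0985 283.6136]
[277.7283 178.9554]
1.6 -55 [array([381., 143.]), array([364., 143.])]
1.6 55 [array([369., 278.]), array([354., 278.])]
1.7 -55 [array([400., 143.]), array([385., 143.])]
1.7 55 [array([386., 277.]), array([372., 278.])]
1.8 -55 [array([418., 142.]), array([404., 143.])]
1.8 55 [array([402., 275.]), array([389., 276.])]
1.9 -55 [array([434., 142.]), array([421., 142.])]
1.9 55 [array([416., 272.]), array([405., 274.])]
```

View pics/w2.png

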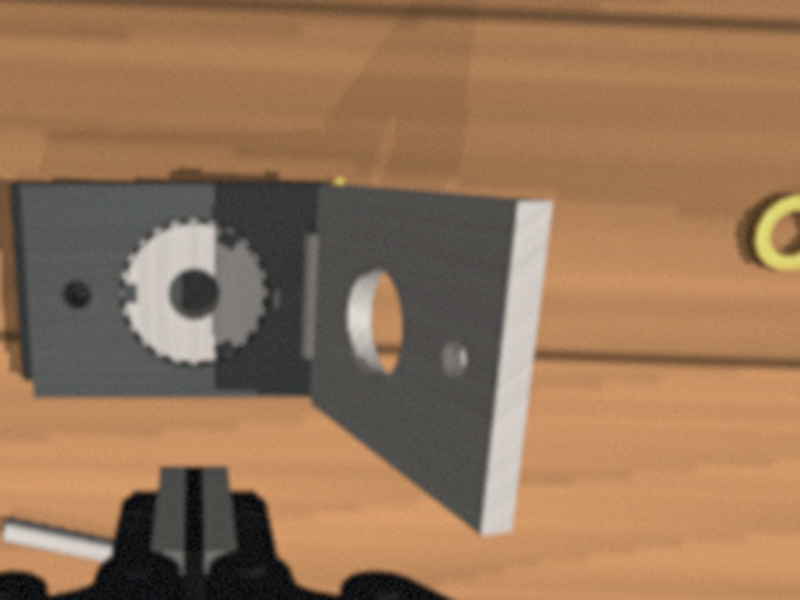

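Hub looks seated; leaf's outer edge at (553,200) in the crop → θ≈1.81. Going behind the leaf.

Call:
play_rows([
  [0, 3, 0, 0, 0, 0],
  [0, 3, 0, 0, 0, 0],
  [0, 3, 0, 0, 0, 0],
  [0, 3, 0, 0, 0, 0],
  [0, 3, 0, 0, 0, 0],
])

```text
time: 6.78
tool_pos: [0.5607, 0.1714, 0.2794]
tcp_rot: [0.056, -3.135, 0.002]
wrist_force: [0.5, -0.0, -0.3]
width: 0.001
grip_force: 0.0
```

Call:
play_rows([
  [0, 0.6, 2, 0, 0, 0],
  [0, 0, 3, 0, 0, 0],
  [0, 0, 3, 0, 0, 0],
  [0, 0, 3, 0, 0, 0],
  [0, 0, 2, 0, 0, 0],
])

```text
time: 7.2
tool_pos: [0.5581, 0.1757, 0.1463]
tcp_rot: [0.058, -3.131, 0.004]
wrist_force: [-0.0, -0.4, -0.3]
width: -0.0
grip_force: 0.0
```

Call:
play_rows([
  [0, -0.5, 0, 0, 0, 0],
  [0, -0.5, 0, 0, 0, 0],
  [0, -0.5, 0, 0, 0, 0],
  [0, -0.5, 0, 0, 0, 0],
  [0, -0.5, 0, 0, 0, 0],
])

```text
time: 7.62
tool_pos: [0.5646, 0.1511, 0.1552]
tcp_rot: [-0.056, 3.138, 0.001]
wrist_force: [0.2, 0.7, 0.5]
width: -0.002
grip_force: 0.0
```

```bash
python3 -c "
from h import *
s=sensors.read_state();print(s['wrist_force'],inJ(s['tool_pos']))
for th in (1.8,1.57,1.4,1.2,1.0,.8,.6,.4,.2,0.05,0):
  r=112 if th<1.5 else 105
  print(th,[75-r*np.cos(th)+6*np.sin(th)+15,48+r*np.sin(th)+6*np.cos(th)])"
```

```text
[0.2218 0.7348 0.4622] [  1.1313 140.5502 155.2193]
1.8 [np.float64(119.69930572804331), np.float64(148.89078867405198)]
1.57 [np.float64(95.91638379296401), np.float64(153.00474466810704)]
1.4 [np.float64(76.87637837510377), np.float64(159.390172616109)]
1.2 [np.float64(55.008166014415906), np.float64(154.56252415518938)]
1.0 [np.float64(34.53496765161572), np.float64(145.48656413369324)]
0.8 [np.float64(16.272985098514617), np.float64(132.52412243682954)]
0.6 [np.float64(0.950265970486246), np.float64(116.19197070970203)]
0.4 [np.float64(-10.822321274471228), np.float64(97.14122030258618)]
0.2 [np.float64(-18.5754407334487), np.float64(76.13136451609431)]
0.05 [np.float64(-21.560154148612156), np.float64(59.590168520685765)]
0 [np.float64(-22.0), np.float64(54.0)]
```

Call:
play_rows([
  [0, -0.7, 0, 0, 0, 0],
  [0, -0.7, 0, 0, 0, 0],
  [0, -0.7, 0, 0, 0, 0],
  [0, -0.7, 0, 0, 0, 0],
  [0, -0.7, 0, 0, 0, 0],
])

```text
time: 8.03
tool_pos: [0.5659, 0.1184, 0.1588]
tcp_rot: [-0.056, 3.137, 0.007]
wrist_force: [-9.8, 6.4, 23.3]
width: 0.003
grip_force: 13.7
```

Call:
play_rows([
  [0, -0.7, 0, 0, 0, 0],
  [0, -0.7, 0, 0, 0, 0],
  [0, -0.7, 0, 0, 0, 0],
  [0, -0.7, 0, 0, 0, 0],
  [0, -0.7, 0, 0, 0, 0],
])

```text
time: 8.45
tool_pos: [0.5681, 0.0822, 0.157]
tcp_rot: [-0.056, 3.134, 0.004]
wrist_force: [1.0, 4.6, 3.5]
width: 0.001
grip_force: 2.2
```

Call:
play_rows([
  [0, -0.8, 0.1, 0, 0, 0],
  [0, -0.8, 0.15, 0, 0, 0],
  [0, -1, 0.4, 0, 0, 0],
  [0, -1, 0.5, 0, 0, 0],
  [0, -0.9, 0.6, 0, 0, 0],
])

```text
time: 8.87
tool_pos: [0.5675, 0.0352, 0.1353]
tcp_rot: [-0.057, 3.141, -0.001]
wrist_force: [1.2, 1.5, 4.3]
width: -0.005
grip_force: 1.8
```

Call:
play_rows([
  [0, -0.9, 0.7, 0, 0, 0],
  [0, -0.8, 0.75, 0, 0, 0],
  [0, -0.75, 0.85, 0, 0, 0],
  [0, -0.6, 0.95, 0, 0, 0],
  [0, 0, 0, 0, 0, 0],
])

```text
time: 9.28
tool_pos: [0.5658, 0.0047, 0.0996]
tcp_rot: [0.055, -3.135, 0.001]
wrist_force: [-0.2, 0.7, -0.2]
width: -0.001
grip_force: 0.0
```

```bash
python3 -c "
from h import *
import cv2
s=sensors.read_state();print(s['wrist_force'],inJ(s['tool_pos']))
im=optics.read_camera('scene')[60:270,180:440]
cv2.imwrite('pics/s3.png',cv2.resize(im,None,fx=2.5,fy=2.5)[:,:,::-1])"
```

```text
[-0.1826  0.7224 -0.1622] [-3.298  -5.7419 99.6036]
```

View pics/s3.png

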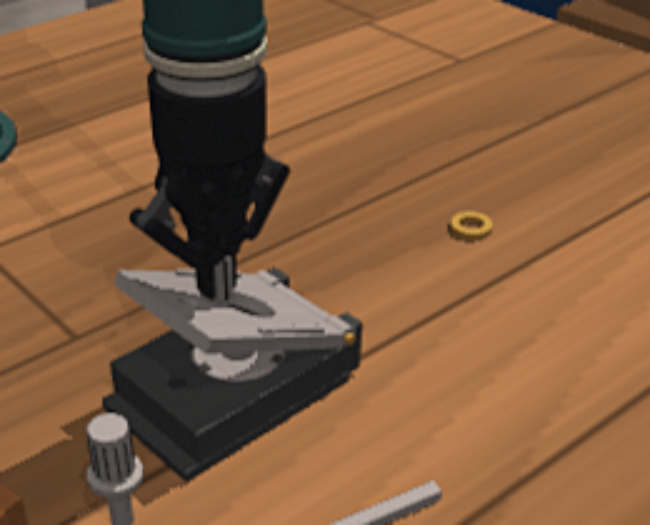

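The leaf is nearly down (~0.4 rad), the fingers on its outer face. Continue to press it shut.

Call:
play_rows([
  [0, -0.7, 0.5, 0, 0, 0],
  [0, -0.6, 0.9, 0, 0, 0],
  [0, -0.5, 1, 0, 0, 0],
  [0, -0.2, 0.9, 0, 0, 0],
  [0, 0, 0, 0, 0, 0],
])

```text
time: 9.75
tool_pos: [0.5674, -0.0144, 0.0675]
tcp_rot: [0.056, -3.137, 0.0]
wrist_force: [0.4, 1.2, 0.1]
width: -0.0
grip_force: 0.0
```

Call:
play_rows([
  [0, 0, 0.4, 0, 0, 0],
  [0, 0, 0.4, 0, 0, 0],
  [0, 0, 0.3, 0, 0, 0],
  [0, 0, 0, 0, 0, 0],
  [0, 0, 0, 0, 0, 0],
])

```text
time: 10.17
tool_pos: [0.5692, -0.0136, 0.0591]
tcp_rot: [0.057, -3.141, -0.0]
wrist_force: [-0.7, -0.5, -0.0]
width: -0.003
grip_force: 0.0
```

Call:
play_rows([
  [0, 0, 0.2, 0, 0, 0],
  [0, 0, 0.2, 0, 0, 0],
  [0, 0, 0.1, 0, 0, 0],
  [0, 0, 0.1, 0, 0, 0],
  [0, 0, 0, 0, 0, 0],
])

```text
time: 10.58
tool_pos: [0.5696, -0.0138, 0.054]
tcp_rot: [-0.057, 3.141, -0.0]
wrist_force: [-0.5, -1.3, 5.9]
width: 0.003
grip_force: 2.4
```

Call:
play_rows([
  [0, 0, 0.1, 0, 0, 0],
  [0, 0, 0.1, 0, 0, 0],
  [0, 0, 0.1, 0, 0, 0],
  [0, 0, 0, 0, 0, 0],
])

```text
time: 10.92
tool_pos: [0.5697, -0.0139, 0.0539]
tcp_rot: [0.057, -3.141, 0.0]
wrist_force: [-9.9, 0.3, 22.8]
width: 0.003
grip_force: 11.4
```

Stop at exactly z = 0.054: leaf shut, hub home. Lift and move towards the pin.

Call:
play_rows([
  [0, 0, -2, 0, 0, 0],
  [0, 0, -4, 0, 0, 0],
  [0, 0, -4, 0, 0, 0],
  [0, 0, -2, 0, 0, 0],
  [0, 0, 0, 0, 0, 0],
], grip=0.4)

```text
time: 11.33
tool_pos: [0.5736, -0.014, 0.1772]
tcp_rot: [-0.057, 3.129, -0.001]
wrist_force: [0.7, -0.7, 0.9]
width: 0.598
grip_force: 0.0
```

Call:
play_rows([
  [0, -3.5, 0, 0, 0, 0],
  [0, -3.5, 0, 0, 0, 0],
  [0, -3.5, 0, 0, 0, 0],
  [0, -3.5, 0, 0, 0, 0],
  [0, -3.5, 0, 0, 0, 0],
])

```text
time: 11.75
tool_pos: [0.5748, -0.1897, 0.169]
tcp_rot: [0.058, -3.14, -0.001]
wrist_force: [0.4, 0.2, -0.1]
width: 0.601
grip_force: 0.0
```

Call:
play_rows([
  [0, -2, 0, 0, 0, 0],
  [0, -1.5, 0, 0, 0, 0],
  [0, 0, 0, 0, 0, 0],
  [0, 0, 0, 0, 0, 0],
])

```text
time: 12.08
tool_pos: [0.5763, -0.2236, 0.1692]
tcp_rot: [0.055, -3.14, -0.002]
wrist_force: [-1.1, -0.2, 0.7]
width: 0.601
grip_force: 0.0
```

```bash
python3 -c "
from h import *
import cv2
P=[.5737,-.2256,.08]
s=sensors.read_state();print(s['tool_pos'],s['wrist_force'],tool(s,P),s['width'])
c=optics.camera_info('wrist'); im=optics.read_camera('wrist'); 
T=optics.camera_info('top');b=optics.read_camera('top')
print('pintop',proj(c,P),proj(c,[.5737,-.2256,.05]),'hole',proj(c,J(0,-50,54)))
cv2.imwrite('pics/w4raw.png',im[:,:,::-1]);cv2.imwrite('pics/t4raw.png',b[:,:,::-1])
cv2.imwrite('pics/w4.png',cv2.resize(im,(800,600),interpolation=cv2.INTER_CUBIC)[:,:,::-1])"
```

```text
[ 0.5763 -0.2236  0.1692] [-1.0895 -0.1527  0.671 ] [ 0.2579 -0.2027  8.925 ] 0.6010471530963756
pintop [275.6635 210.3641] [275.7701 201.0148] hole [487.8008 205.9057]
```

View pics/w4.png

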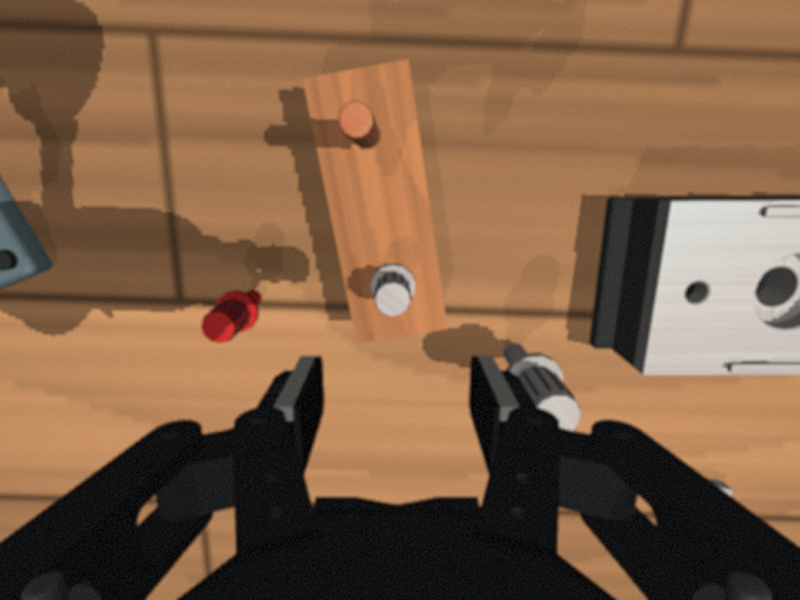

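The pin's top is at (394,297) in the enlarged wrist view, within 2 mm of the estimate; the leaf lies shut with its hole at (697,292). Descend to the pin.

Call:
play_rows([
  [0.15, -0.1, 2, 0, 0, 0],
  [0.15, -0.1, 3, 0, 0, 0],
  [0, 0, 3, 0, 0, 0],
  [0, 0, 1.5, 0, 0, 0],
  [0, 0, 0.5, 0, 0, 0],
])

```text
time: 12.6
tool_pos: [0.5712, -0.2228, 0.0663]
tcp_rot: [0.06, -3.135, -0.005]
wrist_force: [-0.2, 1.5, -0.1]
width: 0.602
grip_force: 0.0
```

Call:
play_rows([
  [0, 0, 0, 0, 0, 0],
  [0, 0, 0, 0, 0, 0],
  [0, 0, 0, 0, 0, 0],
])

```text
time: 12.85
tool_pos: [0.5755, -0.2258, 0.0722]
tcp_rot: [-0.058, 3.138, -0.002]
wrist_force: [0.2, 0.2, 0.2]
width: 0.597
grip_force: 0.0
```

```bash
python3 -c "
from h import *
s=sensors.read_state();print(s['tool_pos'],s['tcp_rot'],s['wrist_force'],tool(s,[.573,-.2256,.053]))"
```

```text
[ 0.5755 -0.2258  0.0722] [-0.0581  3.1381 -0.002 ] [0.1959 0.2422 0.1622] [0.2557 0.0317 1.9233]
```

Call:
play_rows([
  [0.25, 0, 0.5, 0, 0, 0],
  [0, 0, 0.5, 0, 0, 0],
  [0, 0, 0.5, 0, 0, 0],
  [0, 0, 0.3, 0, 0, 0],
  [0, 0, 0, 0, 0, 0],
])

```text
time: 13.27
tool_pos: [0.5706, -0.2256, 0.0512]
tcp_rot: [0.057, -3.139, -0.001]
wrist_force: [-0.1, 0.4, -0.3]
width: 0.602
grip_force: 0.0
```

Call:
play_rows([
  [0, 0, 0, 0, 0, 0],
  [0, 0, 0, 0, 0, 0],
  [0, 0, 0, 0, 0, 0],
])

```text
time: 13.52
tool_pos: [0.5716, -0.226, 0.0525]
tcp_rot: [-0.057, 3.141, -0.0]
wrist_force: [0.5, -0.1, 0.3]
width: 0.598
grip_force: 0.0
```

Call:
play_rows([
  [0, 0, 0, 0, 0, 0],
  [0, 0, 0, 0, 0, 0],
  [0, 0, 0, 0, 0, 0],
  [0, 0, 0, 0, 0, 0],
  [0, 0, 0, 0, 0, 0],
], grip=1, force=80)

```text
time: 13.93
tool_pos: [0.5718, -0.226, 0.0528]
tcp_rot: [-0.057, 3.14, -0.001]
wrist_force: [-0.3, -0.1, 2.2]
width: 0.209
grip_force: 78.1
```

Call:
play_rows([
  [0, 0, -0.5, 0, 0, 0],
  [0, 0, -1, 0, 0, 0],
  [0, 0, -2, 0, 0, 0],
  [0, 0, -2, 0, 0, 0],
  [0, 0, -2, 0, 0, 0],
])

```text
time: 14.35
tool_pos: [0.571, -0.2256, 0.1283]
tcp_rot: [0.057, -3.14, -0.001]
wrist_force: [-0.2, 0.5, -1.6]
width: 0.207
grip_force: 78.6
```

Call:
play_rows([
  [0, 1, -1.5, 0, 0, 0],
  [0, 3, 0, 0, 0, 0],
  [0, 3, 0, 0, 0, 0],
  [0, 3, 0, 0, 0, 0],
  [0, 3, 0, 0, 0, 0],
])

```text
time: 14.77
tool_pos: [0.5663, -0.0948, 0.1431]
tcp_rot: [-0.056, 3.141, 0.0]
wrist_force: [-0.0, 0.5, -2.0]
width: 0.206
grip_force: 78.7
```

Call:
play_rows([
  [0, 2, 0, 0, 0, 0],
  [0, 1, 0, 0, 0, 0],
  [0, 0, 0, 0, 0, 0],
  [0, 0, 0, 0, 0, 0],
  [0, 0, 0, 0, 0, 0],
])

```text
time: 15.18
tool_pos: [0.5658, -0.067, 0.1425]
tcp_rot: [-0.056, 3.141, -0.001]
wrist_force: [0.1, -0.8, -2.1]
width: 0.206
grip_force: 78.7
```

```bash
python3 -c "
from h import *
import cv2
s=sensors.read_state();print(s['tool_pos'],s['wrist_force'],s['width'],inJ(s['tool_pos']),tool(s,J(0,-50,100)))
c=optics.camera_info('wrist'); im=optics.read_camera('wrist')
S=optics.camera_info('scene');a=optics.read_camera('scene')
T=optics.camera_info('top');b=optics.read_camera('top')
cv2.imwrite('pics/s5raw.png',a[:,:,::-1]);cv2.imwrite('pics/w5raw.png',im[:,:,::-1]);cv2.imwrite('pics/t5raw.png',b[:,:,::-1])
p=s['tool_pos']
tip=p+[0,0,-.0458]
print('hole w',proj(c,J(0,-50,54)),'tip w',proj(c,tip)); print('s hole',proj(S,J(0,-50,54)),'tip',proj(S,tip))
A=cv2.resize(im[120:345,180:430],(500,450),interpolation=cv2.INTER_CUBIC)
B=cv2.resize(a[120:270,170:270],(300,450),interpolation=cv2.INTER_CUBIC)
cv2.imwrite('pics/c5.png',np.hstack([A,B])[:,:,::-1])"
```

```text
[ 0.5658 -0.067   0.1425] [ 0.1373 -0.7757 -2.0769] 0.20636781148717995 [ -6.0468 -77.4454 142.5152] [-0.5967  2.7492  4.2496]
hole w [312.7298 220.8573] tip w [278.4953 232.4345]
s hole [249.7139 208.1154] tip [233.7846 195.0518]
```

View pics/c5.png

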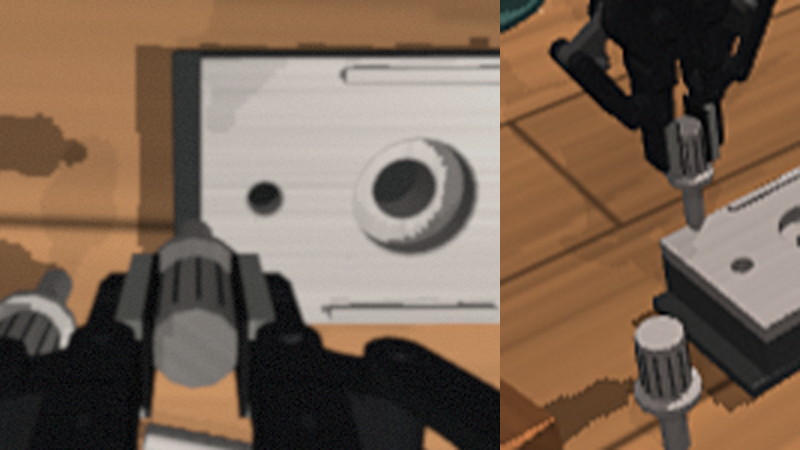

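```bash
python3 -c "
from h import *
s=sensors.read_state();p=s['tool_pos'];print(p)
c=optics.camera_info('wrist')
top=onz(c,(277.8,293),p[2]+.0272); hole=onz(c,(312.2,218.3),.054); col=onz(c,(277.8,240),p[2]-.0028)
print(top,top-p,hole,J(0,-50,54)); d=hole-top; print(d)
print('tool',Ro.from_rotvec(s['tcp_rot']).inv().apply([d[0],d[1],0])*100)
S=optics.camera_info('scene')
for dx in (0,.002): print(proj(S,p+[dx,0,-.0458]))
"
```

```text
[ 0.5657 -0.0672  0.1423]
[ 0.5663 -0.0678  0.1695] [ 0.0006 -0.0006  0.0272] [ 0.5685 -0.0401  0.054 ] [ 0.5708 -0.0394  0.054 ]
[ 0.0022  0.0277 -0.1155]
tool [-0.319   2.7561 -0.0008]
[233.6821 195.1741]
[234.3019 195.7118]
```

Call:
play_rows([
  [-0.13, 0.92, 0, 0, 0, 0],
  [-0.13, 0.92, 0, 0, 0, 0],
  [-0.12, 0.92, 0, 0, 0, 0],
  [0, 0, 1.5, 0, 0, 0],
  [0, 0, 1.5, 0, 0, 0],
])

```text
time: 15.75
tool_pos: [0.5699, -0.037, 0.1133]
tcp_rot: [-0.059, 3.138, -0.0]
wrist_force: [-0.3, -0.2, -1.2]
width: 0.204
grip_force: 78.7
```

Call:
play_rows([
  [0, 0, 0.5, 0, 0, 0],
  [0, 0, 0, 0, 0, 0],
  [0, 0, 0, 0, 0, 0],
  [0, 0, 0, 0, 0, 0],
])

```text
time: 16.08
tool_pos: [0.5691, -0.0381, 0.1081]
tcp_rot: [-0.057, 3.14, -0.0]
wrist_force: [0.8, -0.2, -1.3]
width: 0.208
grip_force: 78.7
```

```bash
python3 -c "
from h import *
import cv2
s=sensors.read_state();p=s['tool_pos'];print(p,s['wrist_force'])
c=optics.camera_info('wrist'); im=optics.read_camera('wrist')
a=optics.read_camera('scene');S=optics.camera_info('scene')
print('hole w',proj(c,J(0,-50,54)),'tip',proj(c,p+[.0015,-.0005,-.0458]),'collar',proj(c,p+[.0015,-.0005,-.0078]),'hole s',proj(S,J(0,-50,54)),'tip s',proj(S,p+[.0015,-.0005,-.0458]))
A=cv2.resize(im[170:282,210:350],(500,400),interpolation=cv2.INTER_CUBIC)
B=cv2.resize(a[160:240,220:280],(300,400),interpolation=cv2.INTER_CUBIC)
cv2.imwrite('pics/c6.png',np.hstack([A,B])[:,:,::-1])"
```

```text
[ 0.5691 -0.0381  0.1081] [ 0.7654 -0.2478 -1.3392]
hole w [276.4401 230.4253] tip [277.6018 234.5063] collar [277.7021 259.5493] hole s [249.7139 208.1154] tip s [249.6858 204.5245]
```

View pics/c6.png

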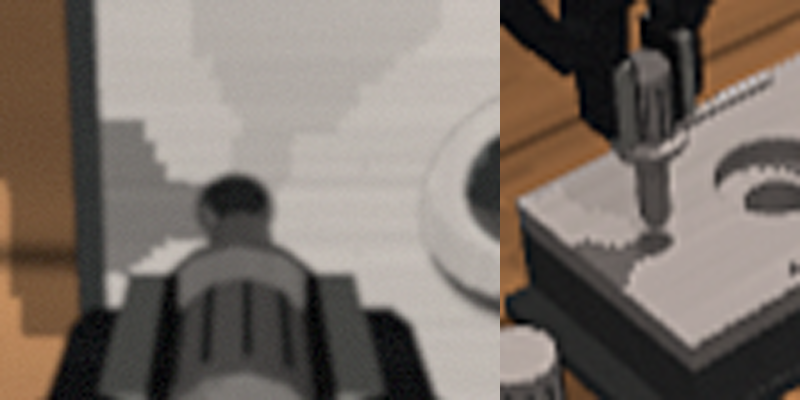

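The tip is ~1 mm too far toward +y relative to the hole (wrist crop: hole centre 235, shank centre 242); x looks aligned. Correct and lower gently.

Call:
play_rows([
  [0, -0.1, 0.3, 0, 0, 0],
  [0, 0, 0.2, 0, 0, 0],
  [0, 0, 0.2, 0, 0, 0],
  [0, 0, 0.2, 0, 0, 0],
  [0, 0, 0, 0, 0, 0],
])

```text
time: 16.6
tool_pos: [0.568, -0.0392, 0.0976]
tcp_rot: [0.057, -3.14, -0.0]
wrist_force: [-0.3, -0.4, -1.7]
width: 0.209
grip_force: 78.7
```

Call:
play_rows([
  [0, 0, 0.2, 0, 0, 0],
  [0, 0, 0.2, 0, 0, 0],
  [0, 0, 0, 0, 0, 0],
])

```text
time: 16.85
tool_pos: [0.5681, -0.0392, 0.0937]
tcp_rot: [0.057, -3.14, -0.0]
wrist_force: [-0.6, 0.5, -1.6]
width: 0.21
grip_force: 78.7
```

The tip is 6 mm into the hole with no contact force. Continue down.

Call:
play_rows([
  [0, 0, 0.3, 0, 0, 0],
  [0, 0, 0.3, 0, 0, 0],
  [0, 0, 0.3, 0, 0, 0],
  [0, 0, 0, 0, 0, 0],
])

```text
time: 17.18
tool_pos: [0.5678, -0.0392, 0.0843]
tcp_rot: [0.057, -3.14, -0.0]
wrist_force: [-0.4, -0.6, -0.9]
width: 0.208
grip_force: 78.7
```

Call:
play_rows([
  [0, 0, 0.3, 0, 0, 0],
  [0, 0, 0.3, 0, 0, 0],
  [0, 0, 0.3, 0, 0, 0],
  [0, 0, 0, 0, 0, 0],
])

```text
time: 17.52
tool_pos: [0.5678, -0.0392, 0.0754]
tcp_rot: [0.057, -3.14, -0.0]
wrist_force: [-0.4, 0.5, -0.4]
width: 0.206
grip_force: 78.7
```

Call:
play_rows([
  [0, 0, 0.3, 0, 0, 0],
  [0, 0, 0.3, 0, 0, 0],
  [0, 0, 0.3, 0, 0, 0],
  [0, 0, 0, 0, 0, 0],
])

```text
time: 17.85
tool_pos: [0.5679, -0.0392, 0.0664]
tcp_rot: [0.057, -3.14, -0.0]
wrist_force: [0.2, 0.0, -1.8]
width: 0.205
grip_force: 78.7
```

Call:
play_rows([
  [0, 0, 0.2, 0, 0, 0],
  [0, 0, 0.2, 0, 0, 0],
  [0, 0, 0.1, 0, 0, 0],
  [0, 0, 0, 0, 0, 0],
])

```text
time: 18.18
tool_pos: [0.5683, -0.0392, 0.062]
tcp_rot: [0.057, -3.141, -0.0]
wrist_force: [-0.0, 0.1, -2.0]
width: 0.202
grip_force: 78.7
```

Call:
play_rows([
  [0, 0, 0.1, 0, 0, 0],
  [0, 0, 0.1, 0, 0, 0],
  [0, 0, 0.05, 0, 0, 0],
  [0, 0, 0, 0, 0, 0],
  [0, 0, 0, 0, 0, 0],
])

```text
time: 18.6
tool_pos: [0.5686, -0.0393, 0.0617]
tcp_rot: [-0.057, 3.141, -0.0]
wrist_force: [-5.4, 0.2, 9.1]
width: 0.205
grip_force: 80.2
```

Call:
play_rows([
  [0, 0, 0.1, 0, 0, 0],
  [0, 0, 0, 0, 0, 0],
  [0, 0, 0, 0, 0, 0],
  [0, 0, 0, 0, 0, 0],
  [0, 0, 0, 0, 0, 0],
])

```text
time: 19.02
tool_pos: [0.5687, -0.0393, 0.0616]
tcp_rot: [-0.057, 3.141, -0.0]
wrist_force: [-7.5, 0.7, 16.0]
width: 0.205
grip_force: 80.9
```

```bash
python3 -c "
from h import *
import cv2
s=sensors.read_state();print(s['tool_pos'],s['wrist_force'])
a=optics.read_camera('scene')[120:270,190:340]
cv2.imwrite('pics/c7.png',cv2.resize(a,(600,600),interpolation=cv2.INTER_CUBIC)[:,:,::-1])"
```

```text
[ 0.5687 -0.0393  0.0616] [-7.548   0.7065 15.9945]
```

View pics/c7.png

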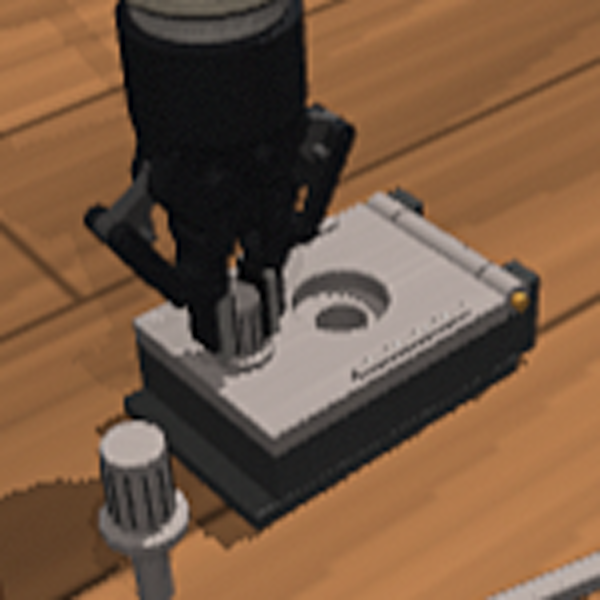

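The collar sits flat on the shut leaf at (248,358), with a steady push of 16 N and the grip holding.

```bash
python3 -c "
from workcell import order
print(order.finish_job())"
```

```text
the job is handed in; nothing more can be done
None
```

The job is handed in: the hub is pressed home, the leaf is shut, and the pin's collar sits on the leaf with the gripper still holding it and pushing down at about 16 N.

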